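# Put the wireless gear on its charging pads

## Task

Playtime is over: put the two mice, the volume dial and the earbud case each on its own charging pad, the one whose outline has its shape and the colour of its light strip. Set each down flat, not dropped, centred in the outline and lined up with it (either way round will do). Leave the red figurine and the espresso cup standing where they are.

Things in the scene. Friction and masses are not known exactly. Their poses are not given: they have to be found in the camera images.
- white_mouse: White computer mouse, 114 long (x) x 58 wide (y) x 35 high; its plan is a rectangle with half-round ends; straight upright sides to 24 mm above its underside, good to grip across y at the middle; 60 to 120 g. Origin: centre of the underside; x along its length (towards the wheel), z up. A magenta light strip runs around it and along its back.
- grey_mouse: Grey computer mouse, 114 long (x) x 58 wide (y) x 35 high; its plan is a rectangle with half-round ends; straight upright sides to 24 mm above its underside, good to grip across y at the middle; 60 to 120 g. Origin: centre of the underside; x along its length (towards the wheel), z up. A green light strip runs around it and along its back.
- dial: Round aluminium volume dial, 52 in diameter x 30 high, upright sides, with a blue light ring on top; 100 to 200 g. Origin: centre of the underside, z up.
- earbud_case: Small white earbud case, 68 long (x) x 48 wide (y) x 26 high, plan with half-round ends, upright sides, a yellow strip along its lid; 40 to 85 g. Origin: centre of the underside; x along its length, z up.
- magenta_pad: Grey charging pad, 132 (x) x 76 (y) x 6, with a magenta mouse-shaped outline, long along x. Fixed to the desk. Origin: centre of the pad's underside (desk level); its top is 6 mm above that and flat; a small white cross marks the centre. The outline is just painted light, about 4 mm larger all round than the thing that belongs there.
- green_pad: Grey charging pad, 132 (x) x 76 (y) x 6, with a green mouse-shaped outline, long along x. Fixed to the desk. Origin: centre of the pad's underside (desk level); its top is 6 mm above that and flat; a small white cross marks the centre. The outline is just painted light, about 4 mm larger all round than the thing that belongs there.
- blue_pad: Grey charging pad, 78 x 78 x 6, with a blue round outline. Fixed to the desk. Origin: centre of the pad's underside (desk level); its top is 6 mm above that and flat; a small white cross marks the centre. The outline is just painted light, about 4 mm larger all round than the thing that belongs there.
- yellow_pad: Grey charging pad, 92 (x) x 76 (y) x 6, with a yellow oblong outline with round ends, long along x. Fixed to the desk. Origin: centre of the pad's underside (desk level); its top is 6 mm above that and flat; a small white cross marks the centre. The outline is just painted light, about 4 mm larger all round than the thing that belongs there.
- figurine: Little red pawn-like figurine, 24 in diameter, 44 high, standing in the middle of the desk among the pads; a bystander. Origin: centre of the underside.
- espresso_cup: White ceramic espresso cup without handle, 62 across the rim, 58 high, to the right of the pads; a bystander. Origin: centre of the underside.
Mind the look-alikes: they are no part of the job. Leave any turquoise look-alike of the magenta_pad alone. What is shaped like the grey_mouse but turquoise is not meant.

How it is judged:
At the end, for the whole second after the job is handed in: Each thing rests flat on its own pad (tilt under 0.1 rad, underside 3 to 9 mm over the desk), centred within 12 mm; mice and case aligned with the outline within 0.2 rad, either way round; all released, at rest; figurine and cup upright, within 25 mm of their starts (horizontal distance between white_mouse and magenta_pad below 0.012 m and z of white_mouse in the frame of magenta_pad between 0.003 and 0.009 m and angle between each of white_mouse, grey_mouse, dial, earbud_case's own z axis and vertical below 0.1 rad and linear speed of each of white_mouse, grey_mouse, dial, earbud_case below 0.02 m/s and angular speed of each of white_mouse, grey_mouse, dial, earbud_case below 0.2 rad/s and angle between the x axis of white_mouse and the x axis of magenta_pad, either way round below 0.2 rad and horizontal distance between grey_mouse and green_pad below 0.012 m and z of grey_mouse in the frame of green_pad between 0.003 and 0.009 m and angle between the x axis of grey_mouse and the x axis of green_pad, either way round below 0.2 rad and horizontal distance between dial and blue_pad below 0.012 m and z of dial in the frame of blue_pad between 0.003 and 0.009 m and horizontal distance between earbud_case and yellow_pad below 0.012 m and z of earbud_case in the frame of yellow_pad between 0.003 and 0.009 m and angle between the x axis of earbud_case and the x axis of yellow_pad, either way round below 0.2 rad and distance of each of figurine, espresso_cup from where it was at the start of the episode below 0.025 m and angle between each of figurine, espresso_cup's own z axis and vertical below 0.2 rad); the robot touches nothing.
It fails at once if a mouse, the dial or the case is dropped (moves faster than 0.7 m/s with no finger on it) ((linear speed of white_mouse above 0.7 m/s and not (contact force between the fingers and white_mouse above 0.02 N)) or (linear speed of grey_mouse above 0.7 m/s and not (contact force between the fingers and grey_mouse above 0.02 N)) or (linear speed of dial above 0.7 m/s and not (contact force between the fingers and dial above 0.02 N)) or (linear speed of earbud_case above 0.7 m/s and not (contact force between the fingers and earbud_case above 0.02 N))).
It fails at once if the red figurine is shifted by more than 25 mm or tipped (distance of figurine from where it was at the start of the episode above 0.025 m or angle between figurine's own z axis and vertical above 0.35 rad).
It fails at once if the espresso cup is shifted by more than 25 mm or tipped (distance of espresso_cup from where it was at the start of the episode above 0.025 m or angle between espresso_cup's own z axis and vertical above 0.35 rad).
It also fails if it takes over 141 s, if anything falls off the work surface, if the arm or the gripper's body presses on something with over 40 N, if the wrist force passes 120 N, or if a joint passes its speed limit or range.

## Robot

A 6-joint arm with a two-finger parallel gripper is mounted at the origin on the work surface. World frame = base frame: x ahead of the robot, y to its left, z up, the work surface at z = 0. Lengths are in m, angles in rad, forces in N, time in s.
With the tool pointing down it reaches from about 0.3 to 0.775 m from the base axis. Payload 14.6 kg.
Tool frame: the origin (TCP) lies on the mounting face of the last link; the fingertips stand 173 mm ahead of it and the grasp point (between the pads) lies 155 mm ahead of it (bot.grip_depth is the distance from the TCP to the grasp point, in m); z points along the fingers, y is the line along which they close (so a half turn about z gives the same grasp; the last joint's range is limited). The gripper opens to 85 mm and grips with 20 to 120 N. Pads are 22 mm wide; open, the fingers measure 114 mm over their backs; the gripper's body (76 mm by 85 mm) begins 54 mm behind the grasp point. The pads swing forward as they close: fully open they stand 13 mm farther back than shut.
Start: joints at [1.276, 0.3, 1.521, -0, 1.321, -0.067], TCP at [0.124, 0.536, 0.405] pointing down, gripper open.
Joint ranges: [-3.03, 3.03], [-0.79, 2.21], [0.23, 2.52], [-1.04, 4.18], [0, 3.07], [-2.55, 2.55]. Speed limits (rad/s): [2.22, 2.22, 2.57, 3.14, 3.14, 3.14].

## Interface

Orientations are given as a rotation vector (axis times angle).
In Python, from workcell import bot gives the robot as it stands.
- The arm moves only by the tool drive_tool, never from a script. Its argument "plan" is a list that holds one entry, the list of rows, each a list of 7 numbers: the finger opening in mm, from 0 to 85.4, then the shift along the tool's x, y, z in units of 30 mm (1.0 is 30 mm), then the turn, a rotation vector about the tool's x, y, z in units of 6 degrees (1.0 is 6 degrees). A call has exactly 8 rows; each row is the pose to reach, as a shift and turn from the pose commanded when the call began, along the tool's axes at that moment; what a row does not reach only later rows make up. A row lasts 1/12 s, in which the tool goes at most 41.7 mm and 7.16 degrees, less where a joint would pass 70% of its speed; a pose out of reach is approached as far as the arm can. A call with a gripper value outside its range is refused whole. The fingers move at their own pace and stop on an object; the grip force is fixed at half the most. Time passes only in rows, so rows that repeat a pose let the fingers close, or fill a call up. It gives the time, the measured TCP pose, the force, the opening and the grip force at its end, in the units of the state.
- bot.read_state(): the state, without advancing time (a new reading comes with each control period).
- bot.snapshot(name): name is "scene" or "side" or "wrist"; returns a dict with "img" (480x640x3 uint8, blue, green, red), "K" (3x3 intrinsics, pixels), "position" and "attitude" of the camera in the world. Camera axes: x right, y down, z forward; pixel columns grow to the right and rows downward; lengths in m; the calibration is good to about 2 mm. A picture is of the moment at which its call begins. There is no depth.
- bot.close_job(): hands the job in; it is judged then, once.
The state is a dict: "time_s": time; "qpos": joint angles; "dq": joint speeds; "effort": joint torques, N m; "ee_pos": TCP position; "tool_rot": TCP orientation; "ft_force": force on the tool from outside, world axes, zero at the start; "moment": the same for the moment, N m; "gripper_width": finger opening in m; "grip_force": force on a finger pad.
Only numpy, scipy, OpenCV 4.12 (cv2) and the standard library are available. Lean on these libraries where they do the work, as an engineer would, in place of code of your own. Each camera call takes 0.05 s, during which the arm holds its last target. There are 200 camera calls.

## Working session

There is one attempt and no reset: what is moved stays moved. The work goes in short steps, Python scripts to look and compute and a tool call to move; the robot and the scene stay as the last step left them, time stands still between calls to the robot, and variables do not carry over. Pictures are saved under pics/ and viewed, at most 14 in all, crops included, and the job is handed in when it is done.

Besides the shell and the picture viewer there is one more tool, called after "Request:" in YAML: its name, and indented under it one key for each argument. drive_tool: Moves the arm, as the interface text tells. Its arguments: {"type":"object","properties":{"plan":{"type":"array","items":{"type":"array","items":{"type":"array","items":{"type":"number"}}}}},"required":["plan"]}

```bash
mkdir -p pics; ls; python3 - <<'E'
from workcell import bot
import cv2
for n in ("scene","side","wrist"):
    s=bot.snapshot(n); cv2.imwrite(f"pics/{n}0.png",s["img"]); print(n,s["K"],s["position"],s["attitude"])
print(bot.read_state())
E
```

```text
pics
scene [[557.19649907   0.         315.14878858]
 [  0.         557.19649907 240.93658413]
 [  0.           0.           1.        ]] [1.10905819 0.20954075 0.95852821] [-1.46540389 -2.27827491  0.73746582]
side [[559.33690678   0.         321.13565597]
 [  0.         559.33690678 236.80267335]
 [  0.           0.           1.        ]] [0.43419466 0.62359118 0.84789372] [-0.21104042  2.90171178 -1.08148737]
wrist [[393.49100466   0.         318.18592481]
 [  0.         393.49100466 241.37476261]
 [  0.           0.           1.        ]] [0.05165996 0.55223345 0.37343891] [2.26629447 1.80081846 0.26876396]
{'time_s': 0.15, 'qpos': array([ 1.27639201e+00,  3.00349827e-01,  1.52145880e+00, -8.76282173e-06,
        1.32073146e+00, -6.66046485e-02]), 'dq': array([-0.00136517, -0.00147797, -0.00242143,  0.0002619 ,  0.00114213,
       -0.00029355]), 'effort': array([-5.34069986e-04, -5.43671966e+01, -3.61890864e+01, -7.20651519e-05,
        3.09236370e-03, -6.15367094e-05]), 'ee_pos': array([0.12420624, 0.53576099, 0.4042395 ]), 'tool_rot': array([-3.57031883e-01, -3.12107582e+00,  1.46636529e-03]), 'ft_force': array([0.57362297, 0.48897328, 0.529068  ]), 'moment': array([ 0.00617505, -0.00235739,  0.03162769]), 'grip_force': 0.0, 'gripper_width': 0.08515534849078853}
```

View pics/scene0.png

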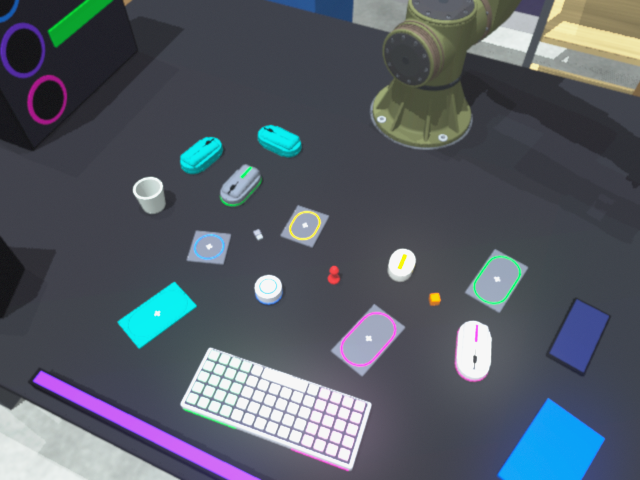

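View pics/side0.png

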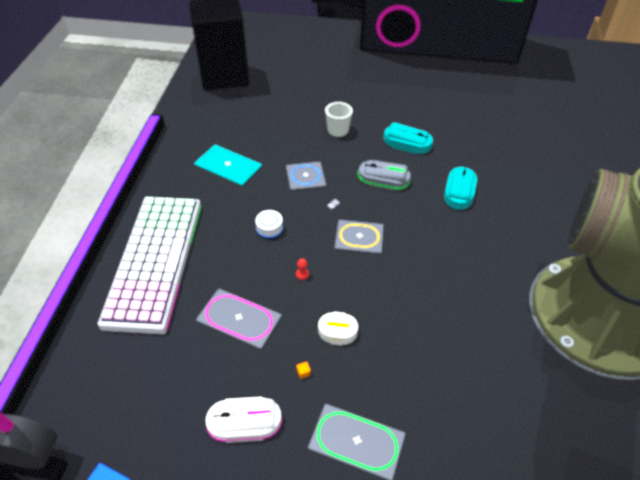

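The views show white mouse (scene 474,350), grey mouse (241,186), dial (268,289), case (402,264). The pads are magenta (369,338), green (497,279), blue (209,246) and yellow (305,226). The figurine is at (334,275) and the cup at (150,195), and the three turquoise look-alikes are to be ignored.

```bash
cat > h.py <<'E'
import numpy as np, cv2
from scipy.spatial.transform import Rotation as R
from workcell import bot
def cast(s,px,z):
    px=np.asarray(px,float).reshape(-1,2)
    d=np.c_[px,np.ones(len(px))]@np.linalg.inv(s["K"]).T@R.from_rotvec(s["attitude"]).as_matrix().T
    p=np.asarray(s["position"]); return (p+d*((z-p[2])/d[:,2])[:,None])[:,:2]
def blob(img,seed,thr,r=7):
    m=(img.max(2)>thr).astype(np.uint8)
    m=cv2.morphologyEx(m,cv2.MORPH_CLOSE,np.ones((r,r)))
    n,l,st,c=cv2.connectedComponentsWithStats(m)
    k=l[int(seed[1]),int(seed[0])]
    if k==0: return None
    cs,_=cv2.findContours((l==k).astype(np.uint8),cv2.RETR_EXTERNAL,cv2.CHAIN_APPROX_NONE)
    return max(cs,key=cv2.contourArea).reshape(-1,2)
def rect(s,seed,thr,z):
    c=blob(s["img"],seed,thr)
    if c is None: return None
    w=cast(s,c,z)*1000
    (cx,cy),(a,b),t=cv2.minAreaRect(w.astype(np.float32))
    if a<b: a,b,t=b,a,t+90
    return np.round([cx,cy,a,b,(t+90)%180-90],1)
E
python3 - <<'E'
from h import *
S={n:bot.snapshot(n) for n in("scene","side")}
T={"white":((474,350),(243,419),.0175),"grey":((241,186),(384,176),.0175),"dial":((268,289),(269,224),.015),"case":((402,264),(338,328),.013),
"mag_pad":((369,338),(238,317),.006),"green_pad":((497,279),(357,440),.006),"blue_pad":((209,246),(305,175),.006),"yel_pad":((305,226),(360,236),.006),
"fig":((334,280),(302,273),.0),"cup":((150,200),(338,125),.029),"cube":((435,299),(304,371),.005),"usb":((258,235),(334,204),.003)}
for k,(a,b,z) in T.items():
    for n,p in(("scene",a),("side",b)):
        print(k,n,*[rect(S[n],p,t,z) for t in (60,90)])
# strip directions
for k,c,box,z in(("white",(1,0,1),(474,350),.035),("grey",(0,1,0),(241,176),.035)): pass
E
```

```text
white scene [ 247.   -60.7 1736.4 1369.   -65.5] [584.5 351.7 464.6 277.3  36.1]
white side [ 533.8 -342.6 1978.2 1431.9    9.5] [591.6 292.7 119.   72.3  12.2]
grey scene [ 247.   -60.7 1736.4 1369.   -65.5] [ 420.1 -290.7  127.5   73.9   -6.3]
grey side [ 533.8 -342.6 1978.2 1431.9    9.5] [ 416.1 -289.5  117.9   86.7   -5.5]
dial scene [ 244.7  -61.4 1741.  1372.6  -65.5] [ 634.2 -110.6   71.2   57.2   26.5]
dial side [ 534.1 -345.5 1984.1 1436.2    9.5] [ 635.2 -111.7   81.6   58.6  -79.4]
case scene [ 242.9  -62.  1744.7 1375.5  -65.5] [468.5 107.7  87.   55.1   0.8]
case side [ 534.3 -347.8 1988.9 1439.7    9.5] [468.1 108.1  71.5  70.3   8.3]
mag_pad scene [ 236.5  -64.  1757.6 1385.7  -65.5] [883.5 -84.8 735.1 315.3 -55.3]
mag_pad side [ 535.2 -356.  2005.6 1451.8    9.5] [644.7 108.6 135.5  80.5 -17.1]
green_pad scene [ 236.5  -64.  1757.6 1385.7  -65.5] [578.1 353.4 470.3 280.7  36.1]
green_pad side [ 535.2 -356.  2005.6 1451.8    9.5] [416.3 298.  134.9  82.6 -12.9]
blue_pad scene [ 236.5  -64.  1757.6 1385.7  -65.5] [ 588.7 -273.3   83.2   80.8   17.4]
blue_pad side [ 535
[... 193 characters left out ...]
451.8    9.5] [ 452.  -113.3   96.3   82.4    1.2]
fig scene [ 231.   -65.7 1768.7 1394.4  -65.5] [540.3 -10.4  45.9  24.4  23.1]
fig side [ 535.9 -362.9 2019.9 1462.1    9.5] [551.9 -20.3  53.   26.6 -81.1]
cup scene [ 257.6  -57.4 1715.2 1352.2  -65.5] [ 531.8 -450.1  112.9   67.9   54.3]
cup side [ 532.4 -329.2 1950.8 1412.1    9.5] [ 534.7 -455.8  138.6   70.1  -82.1]
cube scene [ 235.6  -64.2 1759.5 1387.1  -65.5] [513.1 194.5  31.5  26.1  24.5]
cube side [ 535.3 -357.1 2008.  1453.5    9.5] [514.8 191.8  29.8  24.7 -64.4]
usb scene [ 233.8  -64.8 1763.2 1390.1  -65.5] [ 515.2 -196.3   31.8   18.4   49.5]
usb side [ 535.5 -359.5 2012.7 1456.9    9.5] [ 514.7 -196.2   33.7   21.1   57.4]
```

```bash
python3 - <<'E'
from h import *
S={n:bot.snapshot(n) for n in("scene","side")}
for k,a,b,z in(("white",(474,360),(243,419),.0175),("mag_pad",(369,345),(238,317),.006),("green_pad",(497,285),(357,440),.006),("case",(402,268),(338,328),.013)):
  for n,p in(("scene",a),("side",b)):
    print(k,n,*[rect(S[n],p,t,z) for t in (100,110,120,140,180)])
# strips and outlines by hue: (hue lo,hi), seed, radius, z
C={"white strip":((140,165),(476,332),(258,412),14,.035),"grey strip":((45,75),(246,172),(397,169),14,.035),"case strip":((18,35),(402,262),(338,325),14,.026),
"mag outl":((140,165),(369,338),(238,317),48,.006),"green outl":((45,75),(497,279),(357,440),52,.006),"yel outl":((18,35),(305,226),(360,236),30,.006),"blue outl":((95,125),(209,246),(305,175),24,.006)}
for k,(h,a,b,r,z) in C.items():
  for n,p in(("scene",a),("side",b)):
    H=cv2.cvtColor(S[n]["img"],cv2.COLOR_BGR2HSV)
    m=cv2.inRange(H,(h[0],90,110),(h[1],255,255)); g=np.zeros_like(m); cv2.circle(g,p,r,255,-1); m&=g
    q=np.argwhere(m)[:,::-1]; w=(cast(S[n],q,z)*1000).astype(np.float32)
    (cx,cy),d,t=cv2.minAreaRect(w); vx,vy,*_=cv2.fitLine(w,cv2.DIST_L2,0,.01,.01).ravel()
    print(k,n,len(q),np.round([cx,cy,*d,t],1),"pca",round(float(np.degrees(np.arctan2(vy,vx))),1))
E
```

```text
white scene [592.6 295.  124.9  77.2  16.2] [593.8 290.9 125.   66.2  11.8] [593.7 291.1 124.2  65.4  11.9] [594.  291.  123.8  64.6  11.9] [593.7 290.8 121.4  63.   11.8]
white side [591.  292.6 117.6  71.7  12.2] [591.6 292.7 116.3  71.1  12.2] [591.6 292.5 116.3  70.3  12.2] [591.6 292.3 116.2  69.3  12.2] [591.9 291.8 113.4  66.6  11.7]
mag_pad scene [868.3 -59.9 683.2 289.8 -52.9] [647.  106.9 134.1  77.5 -17.1] [646.8 107.  133.6  76.9 -16.9] [646.7 107.  132.   75.2 -17. ] [646.6 106.7 128.4  73.2 -17.1]
mag_pad side [644.5 108.4 134.7  79.5 -17. ] [644.6 108.4 133.6  78.6 -17.1] [644.5 108.3 133.   77.7 -17.1] [644.4 108.3 131.5  76.3 -17.1] [644.5 108.1 128.8  74.2 -17.3]
green_pad scene [418.6 294.5 136.   78.  -12.6] [418.4 294.5 134.8  77.1 -12.5] [418.3 294.6 133.6  76.5 -12.5] [418.2 294.6 132.2  75.  -12.5] [417.5 294.7 128.5  72.2 -12.6]
green_pad side [416.1 298.1 134.3  81.5 -12.8] [416.  298.4 133.9  81.1 -12.7] [415.8 298.3 133.7  80.1 -12.9] [416.  298.2 131.6  79.  -13. ] [415.7 297.1 129.4  76.  -13.6]
case scene [468.5 108.   85.5  54.1   3.5] [468.4 107.9  83
[... 479 characters left out ...]
ip side 67 [ 391.1 -288.8   11.9   39.    81.9] pca -6.7
case strip scene 65 [469.2 109.4  37.9   8.1   0.5] pca 1.0
case strip side 71 [4.678e+02 1.101e+02 3.480e+01 6.700e+00 2.000e-01] pca 0.5
mag outl scene 410 [645.8 106.9  70.8 126.6  73.1] pca -16.4
mag outl side 518 [644.8 107.4  73.5 127.9  73. ] pca -15.5
green outl scene 389 [417.1 294.9  71.7 128.   77.8] pca -13.3
green outl side 822 [415.7 295.7  72.7 127.5  77.4] pca -12.6
yel outl scene 189 [ 453.6 -115.1   79.7   60.5    1.4] pca 1.6
yel outl side 195 [ 450.9 -113.9   77.9   60.8    6.8] pca 4.7
blue outl scene 230 [ 588.  -273.7   64.2   65.1   24.5] pca 38.5
blue outl side 220 [ 585.7 -273.1   66.3   65.7   63.8] pca -74.8
```

```bash
cat > go.py <<'E'
import sys
from h import *
# usage: go.py x y z psi  [x y z psi ...] (mm, deg of tool y axis in world); each step relative to previous goal, first to measured pose
def pose(x,y,z,psi):
    p=np.radians(psi); yv=np.array([np.cos(p),np.sin(p),0]); zv=np.array([0,0,-1.]); return np.array([x,y,z]),np.c_[np.cross(yv,zv),yv,zv]
s=bot.read_state(); p0,R0=np.array(s["ee_pos"])*1000,R.from_rotvec(s["tool_rot"]).as_matrix()
print("t",round(s["time_s"],2),"at",p0.round(1),"psi",round(float(np.degrees(np.arctan2(R0[1,1],R0[0,1]))),1),"w",round(s["gripper_width"]*1e3,1),"f",round(s["grip_force"],1),np.round(s["ft_force"],1))
a=np.array(sys.argv[1:],float).reshape(-1,4)
for g in a:
    p,Rg=pose(*g)
    print(g,"->",np.r_[R0.T@(p-p0)/30,np.degrees(R.from_matrix(R0.T@Rg).as_rotvec())/6].round(3)); p0,R0=p,Rg
E
python3 - <<'E'
from h import *
print(bot.grip_depth,bot.read_state()["qpos"])
S={n:bot.snapshot(n) for n in("scene","side")}
for a,b in(((201,155),(408,138)),((279,141),(461,187))):
    print(rect(S["scene"],a,90,.0175),rect(S["side"],b,90,.0175))
E
python3 go.py 592 291.5 260 102 592 291.5 170 102 592 291.5 280 102 645 107.5 280 73 645 107.5 177 73
```

```text
0.1547 [ 1.27636665e+00  3.00022200e-01  1.52108989e+00 -8.28684588e-06
  1.32066216e+00 -6.66208571e-02]
[ 372.7 -420.6  126.9   81.1  -13.2] [ 370.5 -419.7  121.6   95.4  -17.2]
[ 255.5 -276.2  126.4   82.    79.5] [ 250.9 -273.9  137.2   65.6   80.4]
t 0.45 at [124.2 535.8 404.7] psi 76.9 w 85.2 f 0.0 [-0.1  1.   0.2]
[592.  291.5 260.  102. ] -> [-17.029  -4.41    4.822  -0.      0.     -4.176]
[592.  291.5 170.  102. ] -> [0. 0. 3. 0. 0. 0.]
[592.  291.5 280.  102. ] -> [ 0.     0.    -3.667  0.     0.     0.   ]
[645.  107.5 280.   73. ] -> [-0.453 -6.367  0.     0.     0.     4.833]
[645.  107.5 177.   73. ] -> [0.    0.    3.433 0.    0.    0.   ]
```

Request:
drive_tool:
  plan:
    - [[85,-1.1,-0.3,0.3,0,0,-0.3],[85,-2.2,-0.6,0.6,0,0,-0.5],[85,-3.3,-0.9,0.9,0,0,-0.8],[85,-4.4,-1.2,1.2,0,0,-1.1],[85,-5.5,-1.5,1.5,0,0,-1.4],[85,-6.6,-1.8,1.8,0,0,-1.7],[85,-7.7,-2.0,2.1,0,0,-2.0],[85,-8.5,-2.2,2.4,0,0,-2.1]]

```text
time_s: 1.12
ee_pos: [0.3598, 0.4126, 0.3324]
tool_rot: [0.011, 3.141, 0.0]
ft_force: [0.3, 0.5, -0.7]
gripper_width: 0.0851
grip_force: 0.0
```

```bash
python3 go.py 592 291.5 260 102
```

```text
t 1.12 at [359.8 412.6 332.4] psi 89.6 w 85.1 f 0.0 [ 0.3  0.5 -0.7]
[592.  291.5 260.  102. ] -> [-7.767e+00 -3.983e+00  2.416e+00  1.000e-03  5.000e-03 -2.067e+00]
```

Request:
drive_tool:
  plan:
    - [[85,-1.1,-0.6,0.35,0,0,-0.3],[85,-2.2,-1.15,0.7,0,0,-0.6],[85,-3.3,-1.7,1.05,0,0,-0.9],[85,-4.4,-2.25,1.4,0,0,-1.2],[85,-5.5,-2.8,1.75,0,0,-1.5],[85,-6.6,-3.4,2.1,0,0,-1.8],[85,-7.76,-3.98,2.4,0,0,-2.07],[85,-7.76,-3.98,2.4,0,0,-2.07]]

```text
time_s: 1.78
ee_pos: [0.5937, 0.2886, 0.258]
tool_rot: [0.323, -3.123, 0.002]
ft_force: [-0.8, -0.7, 0.3]
gripper_width: 0.0851
grip_force: 0.0
```

```bash
python3 - <<'E'
from h import *
s=bot.snapshot("wrist"); cv2.imwrite("pics/w1.png",s["img"])
E
python3 go.py 592 291.5 170 102
```

```text
t 1.83 at [591.7 290.4 258.8] psi 101.8 w 85.0 f 0.0 [-1.   0.4  0.8]
[592.  291.5 170.  102. ] -> [-0.025  0.036  2.959 -0.006 -0.019 -0.037]
```

View pics/w1.png

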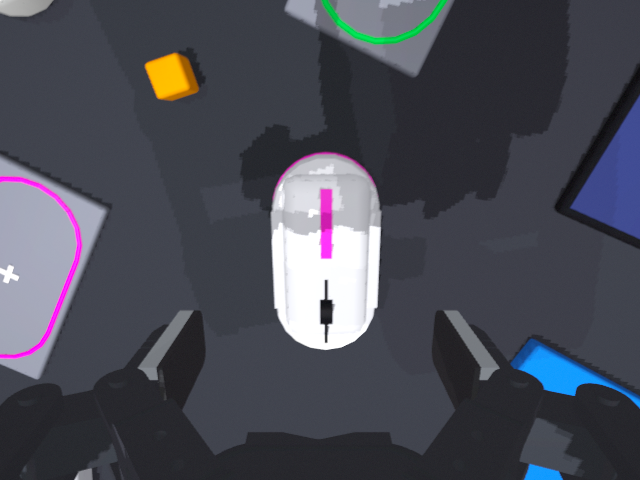

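The wrist view shows the white mouse upright at column 326, between fingertips at about 204 and 434, so the alignment is good. I'll descend and close.

Request:
drive_tool:
  plan:
    - [[85,0,0.03,0.6,0,0,0],[85,0,0.04,1.2,0,0,0],[85,0,0.04,1.8,0,0,0],[85,0,0.04,2.4,0,0,0],[85,0,0.04,2.8,0,0,0],[85,0,0.04,2.95,0,0,0],[85,0,0.04,2.95,0,0,0],[50,0,0.04,2.95,0,0,0]]

```text
time_s: 2.5
ee_pos: [0.5894, 0.2942, 0.1731]
tool_rot: [-0.328, 3.124, 0.0]
ft_force: [-1.1, 0.2, 0.1]
gripper_width: 0.0754
grip_force: 0.0
```

Request:
drive_tool:
  plan:
    - [[30,0,0,0,0,0,0],[30,0,0,0,0,0,0],[30,0,0,0,0,0,0],[30,0,0,0,0,0,0],[30,0,0,0,0,0,0],[30,0,0,0,0,0,0],[30,0,0,0,0,0,0],[30,0,0,0,0,0,0]]

```text
time_s: 3.17
ee_pos: [0.5897, 0.294, 0.1738]
tool_rot: [-0.327, 3.122, 0.001]
ft_force: [-1.2, -0.4, 7.5]
gripper_width: 0.0564
grip_force: 65.4
```

```bash
python3 go.py 592 291.5 280 102 645 107.5 280 73
```

```text
t 3.17 at [589.7 294.  173.8] psi 102.0 w 56.4 f 65.4 [-1.2 -0.4  7.5]
[592.  291.5 280.  102. ] -> [-0.067 -0.097 -3.539  0.005  0.023 -0.006]
[645.  107.5 280.   73. ] -> [-0.453 -6.367  0.     0.     0.     4.833]
```

Request:
drive_tool:
  plan:
    - [[30,0,0,-0.3,0,0,0],[30,0,0,-0.8,0,0,0],[30,0,0,-1.5,0,0,0],[30,0,0,-2.2,0,0,0],[30,0,0,-2.8,0,0,0],[30,0,0,-3.2,0,0,0],[30,0,0,-3.4,0,0,0],[30,0,0,-3.4,0,0,0]]

```text
time_s: 3.83
ee_pos: [0.5894, 0.2939, 0.276]
tool_rot: [-0.327, 3.122, 0.001]
ft_force: [1.8, -0.5, 0.1]
gripper_width: 0.0572
grip_force: 64.4
```

```bash
python3 go.py 643.4 108 275 73
```

```text
t 3.83 at [589.4 293.9 276. ] psi 102.0 w 57.2 f 64.4 [ 1.8 -0.5  0.1]
[643.4 108.  275.   73. ] -> [-0.476 -6.434  0.033  0.01   0.022  4.828]
```

Request:
drive_tool:
  plan:
    - [[30,0,-0.6,0,0,0,0.4],[30,-0.1,-1.6,0,0,0,1.2],[30,-0.2,-2.8,0,0,0,2.1],[30,-0.3,-4.0,0,0,0,3.0],[30,-0.4,-5.2,0,0,0,3.9],[30,-0.45,-6.0,0,0,0,4.5],[30,-0.48,-6.43,0.03,0.01,0.02,4.83],[30,-0.48,-6.43,0.03,0.01,0.02,4.83]]

```text
time_s: 4.5
ee_pos: [0.6438, 0.1058, 0.2721]
tool_rot: [-0.471, -3.102, 0.003]
ft_force: [-1.5, 0.6, -0.0]
gripper_width: 0.0566
grip_force: 64.3
```

Request:
drive_tool:
  plan:
    - [[30,0,0,0.5,0,0,0],[30,0,0,1,0,0,0],[30,0,0,1.5,0,0,0],[30,0,0,2,0,0,0],[30,0,0,2.3,0,0,0],[30,0,0,2.4,0,0,0],[30,0,0,2.4,0,0,0],[30,0,0,2.4,0,0,0]]

```text
time_s: 5.17
ee_pos: [0.6434, 0.1085, 0.2018]
tool_rot: [-0.463, -3.106, 0.002]
ft_force: [-0.6, 0.1, -0.4]
gripper_width: 0.0567
grip_force: 64.3
```

```bash
python3 - <<'E'
from h import *
for n in("scene","side"):
    s=bot.snapshot(n); i=s["img"]
    cv2.imwrite(f"pics/p1_{n}.png",i)
a=cv2.imread("pics/p1_scene.png")[230:430,260:510]; b=cv2.imread("pics/p1_side.png")[220:420,130:380]
cv2.imwrite("pics/p1.png",cv2.resize(np.hstack([a,b]),None,fx=1.6,fy=1.6))
E
python3 go.py 643.4 108 179.5 73
```

```text
t 5.27 at [643.4 108.3 202.3] psi 73.0 w 56.6 f 64.4 [-0.7  0.6 -1.2]
[643.4 108.  179.5  73. ] -> [-0.002 -0.009  0.759 -0.009 -0.004  0.002]
```

View pics/p1.png

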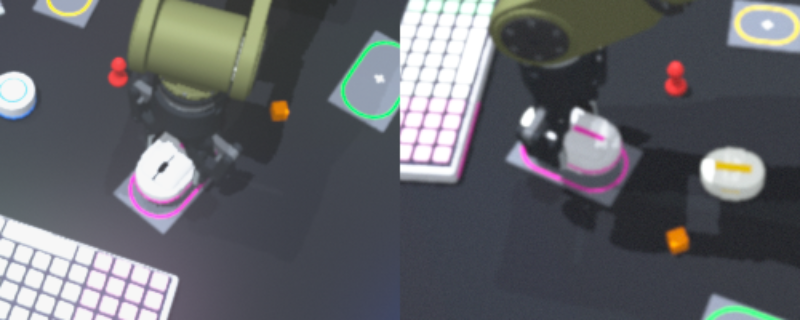

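The white mouse is held over the magenta pad, in line with its outline. I'll lower it slowly and release.

Request:
drive_tool:
  plan:
    - [[30,0,0,0.2,0,0,0],[30,0,0,0.4,0,0,0],[30,0,0,0.55,0,0,0],[30,0,0,0.65,0,0,0],[30,0,0,0.72,0,0,0],[30,0,0,0.75,0,0,0],[30,0,0,0.75,0,0,0],[30,0,0,0.75,0,0,0]]

```text
time_s: 5.93
ee_pos: [0.6432, 0.108, 0.1798]
tool_rot: [-0.464, -3.105, 0.002]
ft_force: [-9.1, -1.7, 12.5]
gripper_width: 0.0573
grip_force: 65.9
```

Request:
drive_tool:
  plan:
    - [[58,0,0,0,0,0,0],[62,0,0,0,0,0,0],[66,0,0,0,0,0,0],[72,0,0,0,0,0,0],[78,0,0,0,0,0,0],[85,0,0,0,0,0,0],[85,0,0,-0.2,0,0,0],[85,0,0,-0.6,0,0,0]]

```text
time_s: 6.6
ee_pos: [0.6429, 0.108, 0.1961]
tool_rot: [-0.464, -3.103, 0.003]
ft_force: [0.3, 0.4, 0.1]
gripper_width: 0.085
grip_force: 0.0
```

```bash
python3 go.py 643.4 108 275 73 468 108 275 90.8
```

```text
t 6.6 at [642.9 108.  196.1] psi 73.0 w 85.0 f 0.0 [0.3 0.4 0.1]
[643.4 108.  275.   73. ] -> [-5.000e-03 -2.000e-03 -2.631e+00 -2.400e-02 -3.800e-02 -2.000e-03]
[468.  108.  275.   90.8] -> [ 5.591 -1.709  0.     0.     0.    -2.967]
```

Request:
drive_tool:
  plan:
    - [[85,0,0,-0.5,0,0,0],[85,0,0,-1.2,0,0,0],[85,0,0,-1.8,0,0,0],[85,0,0,-2.4,0,0,0],[85,0,0,-2.6,0,0,0],[85,0.4,-0.1,-2.6,0,0,-0.2],[85,1.2,-0.35,-2.6,0,0,-0.6],[85,2.0,-0.6,-2.6,0,0,-1.0]]

```text
time_s: 7.27
ee_pos: [0.5799, 0.1084, 0.2752]
tool_rot: [-0.299, -3.126, 0.002]
ft_force: [-0.5, 0.7, -0.3]
gripper_width: 0.0849
grip_force: 0.0
```

```bash
python3 go.py 468 108 240 90.8 468 108 171 90.8
```

```text
t 7.27 at [579.9 108.4 275.2] psi 79.1 w 84.9 f 0.0 [-0.5  0.7 -0.3]
[468.  108.  240.   90.8] -> [ 3.659 -0.717  1.18  -0.01  -0.014 -1.952]
[468.  108.  171.   90.8] -> [0.  0.  2.3 0.  0.  0. ]
```

Request:
drive_tool:
  plan:
    - [[85,0.8,-0.15,0.2,0,0,-0.4],[85,1.7,-0.3,0.5,0,0,-0.8],[85,2.5,-0.5,0.8,0,0,-1.2],[85,3.2,-0.65,1.0,0,0,-1.6],[85,3.6,-0.7,1.1,0,0,-1.9],[85,3.66,-0.72,1.18,0,0,-1.95],[85,3.66,-0.72,1.18,0,0,-1.95],[85,3.66,-0.72,1.18,0,0,-1.95]]

```text
time_s: 7.93
ee_pos: [0.4696, 0.1082, 0.2403]
tool_rot: [0.017, -3.141, 0.001]
ft_force: [-0.4, -0.4, 0.3]
gripper_width: 0.0847
grip_force: 0.0
```

```bash
python3 - <<'E'
from h import *
s=bot.snapshot("wrist"); cv2.imwrite("pics/w2.png",s["img"])
S=bot.snapshot("side"); T=bot.snapshot("scene")
for k in(100,140): print(rect(S,(243,317),k,.0235),rect(T,(369,338),k,.0235))
E
python3 go.py 468 108 171 90.8
```

```text
[640.3 115.4 134.6  85.6 -17.2] [872.1 -54.5 671.1 286.1 -52.7]
[640.5 114.9 132.1  82.7 -17.1] [653.4 109.  133.6  75.2 -17. ]
t 8.08 at [469.5 108.2 240. ] psi 90.6 w 85.3 f 0.0 [-0.2 -0.1 -0.6]
[468.  108.  171.   90.8] -> [ 0.046 -0.003  2.3   -0.008 -0.014 -0.026]
```

View pics/w2.png

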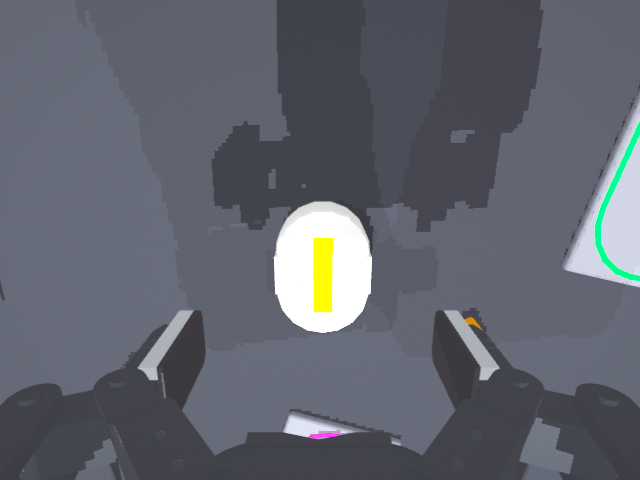

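The case is centred between the fingers (strip at 323,275, fingertips at 204 and 434). I'll descend and grip.

Request:
drive_tool:
  plan:
    - [[85,0.05,0,0.6,0,0,0],[85,0.05,0,1.2,0,0,0],[85,0.05,0,1.8,0,0,0],[85,0.05,0,2.1,0,0,0],[85,0.05,0,2.28,0,0,0],[85,0.05,0,2.28,0,0,0],[60,0.05,0,2.28,0,0,0],[30,0.05,0,2.28,0,0,0]]

```text
time_s: 8.75
ee_pos: [0.4675, 0.1082, 0.1722]
tool_rot: [0.019, -3.141, 0.001]
ft_force: [-1.0, -0.3, 0.3]
gripper_width: 0.0635
grip_force: 0.0
```

Request:
drive_tool:
  plan:
    - [[30,0,0,0,0,0,0],[30,0,0,0,0,0,0],[30,0,0,0,0,0,0],[30,0,0,0,0,0,0],[30,0,0,0,0,0,0],[30,0,0,0,0,0,0],[30,0,0,0,0,0,0],[30,0,0,0,0,0,0]]

```text
time_s: 9.42
ee_pos: [0.4675, 0.1082, 0.1724]
tool_rot: [0.019, -3.141, 0.001]
ft_force: [-1.2, 0.2, 6.2]
gripper_width: 0.0469
grip_force: 62.4
```

```bash
python3 go.py 468 108 275 90.8 453 -114 275 91.2
```

```text
t 9.42 at [467.5 108.2 172.4] psi 90.7 w 46.9 f 62.4 [-1.2  0.2  6.2]
[468.  108.  275.   90.8] -> [-1.60e-02 -9.00e-03 -3.42e+00 -7.00e-03 -3.00e-03 -1.80e-02]
[ 453.  -114.   275.    91.2] -> [ 0.603 -7.392  0.     0.     0.    -0.067]
```

Request:
drive_tool:
  plan:
    - [[30,0,0,-0.3,0,0,0],[30,0,0,-0.8,0,0,0],[30,0,0,-1.4,0,0,0],[30,0,0,-2.1,0,0,0],[30,0,0,-2.7,0,0,0],[30,0,0,-3,0,0,0],[30,0.02,-0.4,-3,0,0,0],[30,0.05,-1.2,-3,0,0,0]]

```text
time_s: 10.08
ee_pos: [0.466, 0.0725, 0.2616]
tool_rot: [0.023, -3.14, 0.001]
ft_force: [0.7, 0.2, -1.3]
gripper_width: 0.0472
grip_force: 61.7
```

Request:
drive_tool:
  plan:
    - [[30,0.1,-1.1,0,0,0,0],[30,0.2,-2.2,0,0,0,0],[30,0.25,-3.3,0,0,0,0],[30,0.35,-4.4,0,0,0,0],[30,0.4,-5.4,0,0,0,0],[30,0.45,-6,0,0,0,0],[30,0.46,-6.2,0,0,0,-0.08],[30,0.46,-6.2,0,0,0,-0.08]]

```text
time_s: 10.75
ee_pos: [0.4542, -0.1153, 0.2609]
tool_rot: [0.03, -3.138, 0.001]
ft_force: [-0.4, 1.1, -0.7]
gripper_width: 0.0469
grip_force: 61.7
```

Request:
drive_tool:
  plan:
    - [[30,0,0,0.4,0,0,0],[30,0,0,0.9,0,0,0],[30,0,0,1.4,0,0,0],[30,0,0,1.8,0,0,0],[30,0,0,2.1,0,0,0],[30,0,0,2.2,0,0,0],[30,0,0,2.2,0,0,0],[30,0,0,2.2,0,0,0]]

```text
time_s: 11.42
ee_pos: [0.4547, -0.1138, 0.1959]
tool_rot: [0.033, -3.14, 0.002]
ft_force: [-0.2, -0.5, 0.1]
gripper_width: 0.0472
grip_force: 61.7
```

```bash
python3 go.py 452 -114.2 178.5 91.2
```

```text
t 11.42 at [ 454.7 -113.8  195.9] psi 91.2 w 47.2 f 61.7 [-0.2 -0.5  0.1]
[ 452.  -114.2  178.5   91.2] -> [ 0.09  -0.012  0.581 -0.009 -0.018 -0.001]
```

Request:
drive_tool:
  plan:
    - [[30,0.08,-0.01,0.1,0,0,0],[30,0.08,-0.01,0.25,0,0,0],[30,0.08,-0.01,0.4,0,0,0],[30,0.08,-0.01,0.5,0,0,0],[30,0.08,-0.01,0.55,0,0,0],[30,0.08,-0.01,0.58,0,0,0],[30,0.08,-0.01,0.58,0,0,0],[30,0.08,-0.01,0.58,0,0,0]]

```text
time_s: 12.08
ee_pos: [0.4521, -0.1144, 0.1784]
tool_rot: [0.032, -3.139, 0.001]
ft_force: [-4.3, 0.6, 4.6]
gripper_width: 0.0472
grip_force: 62.4
```

Request:
drive_tool:
  plan:
    - [[48,0,0,0,0,0,0],[52,0,0,0,0,0,0],[57,0,0,0,0,0,0],[65,0,0,0,0,0,0],[75,0,0,0,0,0,0],[85,0,0,0,0,0,0],[85,0,0,-0.3,0,0,0],[85,0,0,-0.8,0,0,0]]

```text
time_s: 12.75
ee_pos: [0.4519, -0.1143, 0.2019]
tool_rot: [0.032, -3.137, 0.0]
ft_force: [0.4, 0.1, -0.1]
gripper_width: 0.0848
grip_force: 0.0
```

Request:
drive_tool:
  plan:
    - [[85,0,0,-0.5,0,0,0],[85,0,0,-1.2,0,0,0],[85,0,0,-1.9,0,0,0],[85,0,0,-2.2,0,0,0],[85,0,0,-2.2,0,0,0],[85,0,0,-2.2,0,0,0],[85,0,0,-2.2,0,0,0],[85,0,0,-2.2,0,0,0]]

```text
time_s: 13.42
ee_pos: [0.4521, -0.1143, 0.2671]
tool_rot: [0.032, -3.137, 0.0]
ft_force: [-1.1, -0.4, -0.9]
gripper_width: 0.0851
grip_force: 0.0
```

```bash
python3 - <<'E'
from h import *
s=bot.snapshot("wrist"); cv2.imwrite("pics/w3.png",s["img"])
E
python3 go.py 634.7 -111 260 91.2
```

```text
t 13.47 at [ 452.2 -114.3  267.2] psi 91.2 w 85.0 f 0.0 [0.3 0.1 0.5]
[ 634.7 -111.   260.    91.2] -> [-6.086e+00 -1.600e-02  2.170e-01 -3.000e-03 -3.700e-02 -5.000e-03]
```

View pics/w3.png

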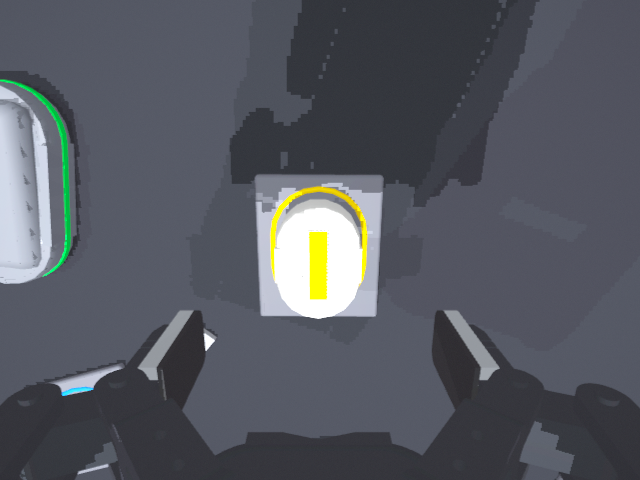

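The case is on the yellow pad (pad about 256–382 × 176–316, strip centre 318,265). I'll check the numbers and go on to the dial.

Request:
drive_tool:
  plan:
    - [[85,-0.6,0,0,0,0,0],[85,-1.6,0,0,0,0,0],[85,-2.7,0,0,0,0,0],[85,-3.8,0,0,0,0,0],[85,-4.9,0,0.1,0,0,0],[85,-5.8,0,0.2,0,0,0],[85,-6.08,-0.02,0.2,0,0,0],[85,-6.08,-0.02,0.2,0,0,0]]

```text
time_s: 14.13
ee_pos: [0.6358, -0.111, 0.26]
tool_rot: [0.033, -3.138, 0.001]
ft_force: [-0.8, 0.7, -0.4]
gripper_width: 0.0852
grip_force: 0.0
```

```bash
python3 - <<'E'
from h import *
T=bot.snapshot("scene"); S=bot.snapshot("side"); W=bot.snapshot("wrist")
cv2.imwrite("pics/w4.png",W["img"])
def strip(s,h,p,r,z):
    H=cv2.cvtColor(s["img"],cv2.COLOR_BGR2HSV); m=cv2.inRange(H,(h[0],90,110),(h[1],255,255)); g=np.zeros_like(m); cv2.circle(g,p,r,255,-1)
    w=(cast(s,np.argwhere(m&g)[:,::-1],z)*1000).astype(np.float32); vx,vy,*_=cv2.fitLine(w,cv2.DIST_L2,0,.01,.01).ravel()
    return len(w),np.round(cv2.minAreaRect(w)[0],1),round(float(np.degrees(np.arctan2(vy,vx))),1)
print("case side",strip(S,(18,35),(360,226),12,.032)); 
for t in (150,180,200): print("case",rect(S,(360,230),t,.019))
print("mouse strip side",strip(S,(140,165),(250,308),14,.041),strip(T,(140,165),(369,325),20,.041))
for t in (180,200,220): print("mouse",rect(S,(240,312),t,.0235),rect(T,(369,338),t,.0235))
for n,s in(("t",T),("s",S)): cv2.imwrite(f"pics/c4{n}.png",s["img"])
cv2.imwrite("pics/c4.png",np.hstack([cv2.resize(T["img"][180:400,260:430],None,fx=2.2,fy=2.2),cv2.resize(S["img"][200:370,190:400],(484,484*170//210)).copy() if 0 else cv2.resize(S["img"][200:420,190:360],None,fx=2.2,fy=2.2)]))
E
python3 go.py 634.7 -111 171 91.2
```

```text
case side (51, array([ 453.7, -114.4]), 4.1)
case [ 450.6 -110.9   86.7   86.2  -81.4]
case [ 451.2 -112.2   79.9   73.5  -77.2]
case [ 453.7 -112.4   80.3   69.8   85.9]
mouse strip side (14, array([621.2, 114.3]), -16.1) (32, array([622. , 113.8]), -17.8)
mouse [640.9 114.5 129.6  80.4 -16.7] [652.6 108.7 131.5  73.2 -16.7]
mouse [641.3 114.  127.5  79.7 -16.5] [652.4 108.6 130.2  71.9 -16.9]
mouse [643.2 113.4 123.   78.9 -17.2] [652.  108.7 128.6  71.  -16.9]
t 14.28 at [ 634.  -111.2  261.2] psi 91.2 w 84.9 f 0.0 [0.2 0.2 0.8]
[ 634.7 -111.   171.    91.2] -> [-0.033  0.009  3.006 -0.006 -0.033 -0.007]
```

View pics/c4.png

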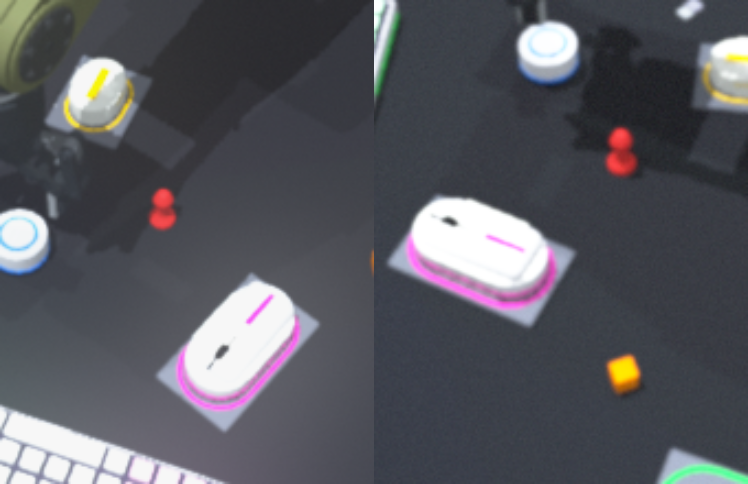

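View pics/w4.png

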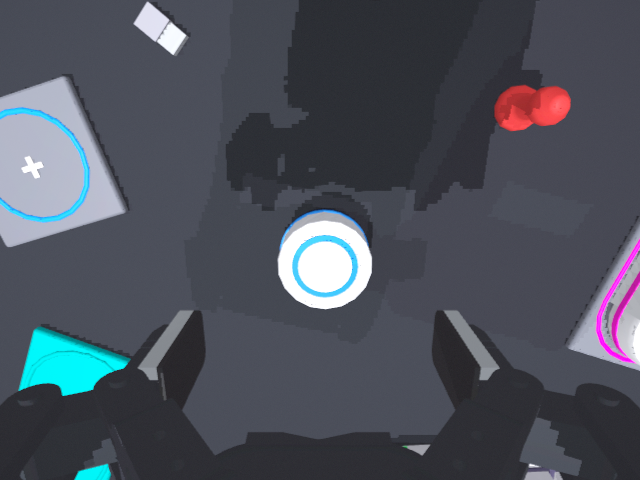

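The white mouse checks out at about (645.4,106.7) on its pad, and the case is within about 2 mm of its pad centre. The dial sits between the fingers (ring at 325,266), so I'll grip it.

Request:
drive_tool:
  plan:
    - [[85,-0.03,0,0.6,0,0,0],[85,-0.03,0,1.2,0,0,0],[85,-0.03,0,1.8,0,0,0],[85,-0.03,0,2.4,0,0,0],[85,-0.03,0,2.8,0,0,0],[85,-0.03,0,2.98,0,0,0],[85,-0.03,0,2.98,0,0,0],[50,-0.03,0,2.98,0,0,0]]

```text
time_s: 14.95
ee_pos: [0.6354, -0.1114, 0.1732]
tool_rot: [0.032, -3.14, 0.002]
ft_force: [-0.1, -0.1, 0.7]
gripper_width: 0.075
grip_force: 0.0
```

Request:
drive_tool:
  plan:
    - [[30,0,0,0,0,0,0],[30,0,0,0,0,0,0],[30,0,0,0,0,0,0],[30,0,0,0,0,0,0],[30,0,0,0,0,0,0],[30,0,0,0,0,0,0],[30,0,0,0,0,0,0],[30,0,0,0,0,0,0]]

```text
time_s: 15.62
ee_pos: [0.6358, -0.1112, 0.174]
tool_rot: [-0.032, 3.141, -0.002]
ft_force: [-0.8, 1.1, 6.1]
gripper_width: 0.0504
grip_force: 62.4
```

```bash
python3 go.py 634.7 -111 270 91.2 587 -273 270 91.2
```

```text
t 15.62 at [ 635.8 -111.2  174. ] psi 91.2 w 50.4 f 62.4 [-0.8  1.1  6.1]
[ 634.7 -111.   270.    91.2] -> [ 3.600e-02  4.000e-03 -3.199e+00 -1.300e-02  1.000e-03 -5.000e-03]
[ 587.  -273.   270.    91.2] -> [ 1.703 -5.366  0.     0.     0.     0.   ]
```

Request:
drive_tool:
  plan:
    - [[30,0,0,-0.3,0,0,0],[30,0,0,-0.8,0,0,0],[30,0,0,-1.4,0,0,0],[30,0,0,-2.1,0,0,0],[30,0,0,-2.6,0,0,0],[30,0,0,-2.7,0,0,0],[30,0.1,-0.3,-2.7,0,0,0],[30,0.3,-0.9,-2.7,0,0,0]]

```text
time_s: 16.28
ee_pos: [0.627, -0.1376, 0.2533]
tool_rot: [0.035, -3.139, 0.001]
ft_force: [-0.3, -0.2, -2.5]
gripper_width: 0.0503
grip_force: 62.6
```

Request:
drive_tool:
  plan:
    - [[30,0.3,-0.9,0,0,0,0],[30,0.6,-1.8,0,0,0,0],[30,0.9,-2.8,0,0,0,0],[30,1.15,-3.6,0,0,0,0],[30,1.3,-4.2,0,0,0,0],[30,1.4,-4.46,0,0,0,0],[30,1.4,-4.46,0,0,0,0],[30,1.4,-4.46,0,0,0,0]]

```text
time_s: 16.95
ee_pos: [0.5877, -0.2728, 0.253]
tool_rot: [0.031, -3.138, 0.0]
ft_force: [0.1, -0.0, -1.6]
gripper_width: 0.0503
grip_force: 62.6
```

Request:
drive_tool:
  plan:
    - [[30,0,0,0.4,0,0,0],[30,0,0,0.8,0,0,0],[30,0,0,1.2,0,0,0],[30,0,0,1.5,0,0,0],[30,0,0,1.7,0,0,0],[30,0,0,1.8,0,0,0],[30,0,0,1.8,0,0,0],[30,0,0,1.8,0,0,0]]

```text
time_s: 17.62
ee_pos: [0.5879, -0.2731, 0.1998]
tool_rot: [0.032, -3.14, 0.002]
ft_force: [0.8, 0.1, -0.9]
gripper_width: 0.0504
grip_force: 62.6
```

```bash
python3 go.py 588 -273 180 91.2
```

```text
t 17.62 at [ 587.9 -273.1  199.8] psi 91.2 w 50.4 f 62.6 [ 0.8  0.1 -0.9]
[ 588.  -273.   180.    91.2] -> [-0.006  0.003  0.662 -0.01  -0.017 -0.005]
```

Request:
drive_tool:
  plan:
    - [[30,0,0,0.15,0,0,0],[30,0,0,0.3,0,0,0],[30,0,0,0.45,0,0,0],[30,0,0,0.55,0,0,0],[30,0,0,0.62,0,0,0],[30,0,0,0.65,0,0,0],[30,0,0,0.65,0,0,0],[30,0,0,0.65,0,0,0]]

```text
time_s: 18.28
ee_pos: [0.5877, -0.2731, 0.1802]
tool_rot: [0.032, -3.14, 0.002]
ft_force: [-0.1, 0.4, -1.8]
gripper_width: 0.0506
grip_force: 62.6
```

Request:
drive_tool:
  plan:
    - [[51,0,0,0,0,0,0],[54,0,0,0,0,0,0],[58,0,0,0,0,0,0],[65,0,0,0,0,0,0],[75,0,0,0,0,0,0],[85,0,0,0,0,0,0],[85,0,0,-0.3,0,0,0],[85,0,0,-0.8,0,0,0]]

```text
time_s: 18.95
ee_pos: [0.5874, -0.2729, 0.2037]
tool_rot: [0.032, -3.137, -0.001]
ft_force: [0.8, -0.2, 0.7]
gripper_width: 0.085
grip_force: 0.0
```

Request:
drive_tool:
  plan:
    - [[85,0,0,-0.5,0,0,0],[85,0,0,-1.2,0,0,0],[85,0,0,-1.9,0,0,0],[85,0,0,-2.2,0,0,0],[85,0,0,-2.2,0,0,0],[85,0,0,-2.2,0,0,0],[85,0,0,-2.2,0,0,0],[85,0,0,-2.2,0,0,0]]

```text
time_s: 19.62
ee_pos: [0.5877, -0.2729, 0.2688]
tool_rot: [0.032, -3.138, -0.0]
ft_force: [0.2, 0.8, -0.0]
gripper_width: 0.0851
grip_force: 0.0
```

```bash
python3 - <<'E'
from h import *
s=bot.snapshot("wrist"); cv2.imwrite("pics/w5.png",s["img"])
E
python3 go.py 418 -290 265 83.7
```

```text
t 19.67 at [ 587.8 -272.9  268.9] psi 91.2 w 84.9 f 0.0 [-0.1  0.7 -0.3]
[ 418.  -290.   265.    83.7] -> [ 5.668e+00 -4.540e-01  1.530e-01 -2.000e-03 -3.600e-02  1.244e+00]
```

View pics/w5.png

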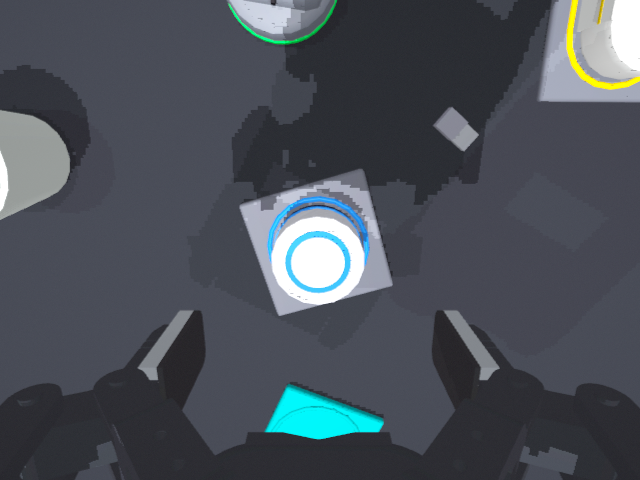

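The dial sits centred on the blue pad (ring at 318,262). Next is the grey mouse.

Request:
drive_tool:
  plan:
    - [[85,0.6,0,0,0,0,0.1],[85,1.6,-0.1,0,0,0,0.3],[85,2.7,-0.2,0,0,0,0.5],[85,3.8,-0.3,0,0,0,0.8],[85,4.8,-0.4,0,0,0,1.0],[85,5.5,-0.45,0.1,0,0,1.2],[85,5.67,-0.45,0.15,0,-0.03,1.24],[85,5.67,-0.45,0.15,0,-0.03,1.24]]

```text
time_s: 20.33
ee_pos: [0.4173, -0.2901, 0.2656]
tool_rot: [0.174, 3.136, -0.001]
ft_force: [0.3, -0.3, -0.1]
gripper_width: 0.0847
grip_force: 0.0
```

```bash
python3 - <<'E'
from h import *
s=bot.snapshot("wrist"); cv2.imwrite("pics/w6.png",s["img"])
E
python3 go.py 418 -290 171 83.7
```

```text
t 20.38 at [ 418.3 -290.1  265.9] psi 83.7 w 85.1 f 0.0 [ 0.9  0.1 -0.1]
[ 418.  -290.   171.    83.7] -> [ 1.200e-02  4.000e-03  3.163e+00 -7.000e-03  1.000e-02  2.000e-03]
```

View pics/w6.png

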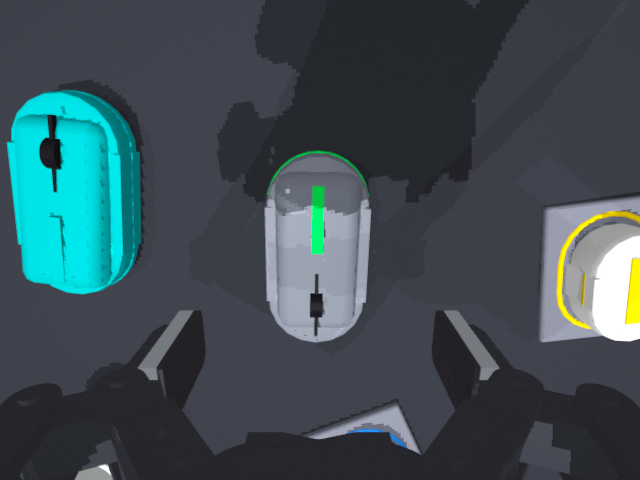

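The grey mouse is aligned at column 318, and its turquoise neighbour at (75,190) is well clear. I'll grip it.

Request:
drive_tool:
  plan:
    - [[85,0,0,0.6,0,0,0],[85,0,0,1.2,0,0,0],[85,0,0,1.8,0,0,0],[85,0,0,2.5,0,0,0],[85,0,0,2.9,0,0,0],[85,0,0,3.1,0,0,0],[85,0,0,3.1,0,0,0],[50,0,0,3.1,0,0,0]]

```text
time_s: 21.05
ee_pos: [0.4187, -0.2901, 0.1734]
tool_rot: [0.171, 3.136, -0.002]
ft_force: [-0.2, 0.6, -0.4]
gripper_width: 0.075
grip_force: 0.0
```

Request:
drive_tool:
  plan:
    - [[30,0,0,0,0,0,0],[30,0,0,0,0,0,0],[30,0,0,0,0,0,0],[30,0,0,0,0,0,0],[30,0,0,0,0,0,0],[30,0,0,0,0,0,0],[30,0,0,0,0,0,0],[30,0,0,0,0,0,0]]

```text
time_s: 21.72
ee_pos: [0.4186, -0.2903, 0.1744]
tool_rot: [0.172, 3.134, -0.004]
ft_force: [-0.4, 1.6, 5.7]
gripper_width: 0.0568
grip_force: 64.6
```

```bash
python3 go.py 418 -290 290 83.7 440 0 290 80 417 295.5 290 77.3
```

```text
t 21.72 at [ 418.6 -290.3  174.4] psi 83.7 w 56.8 f 64.6 [-0.4  1.6  5.7]
[ 418.  -290.   290.    83.7] -> [ 8.000e-03 -2.000e-03 -3.853e+00 -2.100e-02  3.100e-02  5.000e-03]
[440.   0. 290.  80.] -> [0.332 9.689 0.    0.    0.    0.617]
[417.  295.5 290.   77.3] -> [2.465 9.567 0.    0.    0.    0.45 ]
```

Request:
drive_tool:
  plan:
    - [[30,0,0,-0.3,0,0,0],[30,0,0,-0.9,0,0,0],[30,0,0,-1.7,0,0,0],[30,0,0,-2.5,0,0,0],[30,0,0,-3.2,0,0,0],[30,0,0,-3.7,0,0,0],[30,0,0,-3.8,0,0,0],[30,0,0,-3.8,0,0,0]]

```text
time_s: 22.38
ee_pos: [0.4181, -0.2899, 0.2884]
tool_rot: [0.172, 3.134, -0.004]
ft_force: [-0.2, 0.5, -1.8]
gripper_width: 0.0567
grip_force: 64.0
```

Request:
drive_tool:
  plan:
    - [[30,0,0.5,0,0,0,0],[30,0.05,1.5,0,0,0,0.1],[30,0.1,2.7,0,0,0,0.2],[30,0.15,3.9,0,0,0,0.3],[30,0.2,5.1,0,0,0,0.4],[30,0.25,6.3,0,0,0,0.5],[30,0.3,7.5,0,0,0,0.55],[30,0.33,8.7,0,0,0,0.6]]

```text
time_s: 23.05
ee_pos: [0.4362, -0.0277, 0.2859]
tool_rot: [-0.271, -3.13, 0.001]
ft_force: [0.7, -0.0, -1.3]
gripper_width: 0.0568
grip_force: 63.9
```

```bash
python3 go.py 417 295.5 290 77.3
```

```text
t 23.05 at [436.2 -27.7 285.9] psi 80.1 w 56.8 f 63.9 [ 0.7 -0.  -1.3]
[417.  295.5 290.   77.3] -> [ 2.4820e+00  1.0502e+01 -1.4600e-01 -9.0000e-03 -2.0000e-03  4.6600e-01]
```

Request:
drive_tool:
  plan:
    - [[30,0.3,1.2,0,0,0,0],[30,0.6,2.4,0,0,0,0.1],[30,0.9,3.6,0,0,0,0.2],[30,1.1,4.8,0,0,0,0.25],[30,1.4,6.0,0,0,0,0.3],[30,1.7,7.2,0,0,0,0.4],[30,1.9,8.1,0,0,0,0.45],[30,2.0,8.5,0,0,0,0.47]]

```text
time_s: 23.72
ee_pos: [0.4205, 0.2349, 0.2854]
tool_rot: [-0.344, -3.122, 0.002]
ft_force: [0.8, -0.1, -0.4]
gripper_width: 0.0569
grip_force: 64.0
```

```bash
python3 go.py 417 295.5 220 77.3
```

```text
t 23.72 at [420.5 234.9 285.4] psi 77.4 w 56.9 f 64.0 [ 0.8 -0.1 -0.4]
[417.  295.5 220.   77.3] -> [ 5.550e-01  1.948e+00  2.177e+00 -1.400e-02 -1.000e-03  2.000e-02]
```

Request:
drive_tool:
  plan:
    - [[30,0.2,0.6,0.2,0,0,0],[30,0.4,1.2,0.5,0,0,0],[30,0.5,1.7,0.9,0,0,0],[30,0.55,1.93,1.4,0,0,0],[30,0.55,1.93,1.9,0,0,0],[30,0.55,1.93,2.2,0,0,0],[30,0.55,1.93,2.2,0,0,0],[30,0.55,1.93,2.2,0,0,0]]

```text
time_s: 24.38
ee_pos: [0.418, 0.2919, 0.22]
tool_rot: [-0.348, -3.122, 0.003]
ft_force: [0.8, -0.6, -0.6]
gripper_width: 0.057
grip_force: 64.0
```

```bash
python3 go.py 417 295.5 180 77.3
```

```text
t 24.38 at [418.  291.9 220. ] psi 77.3 w 57.0 f 64.0 [ 0.8 -0.6 -0.6]
[417.  295.5 180.   77.3] -> [ 5.900e-02  1.120e-01  1.332e+00 -1.800e-02  2.000e-03 -1.000e-03]
```

Request:
drive_tool:
  plan:
    - [[30,0.06,0.11,0.3,0,0,0],[30,0.06,0.11,0.6,0,0,0],[30,0.06,0.11,0.9,0,0,0],[30,0.06,0.11,1.1,0,0,0],[30,0.06,0.11,1.22,0,0,0],[30,0.06,0.11,1.3,0,0,0],[30,0.06,0.11,1.32,0,0,0],[30,0.06,0.11,1.32,0,0,0]]

```text
time_s: 25.05
ee_pos: [0.4171, 0.2957, 0.1808]
tool_rot: [0.347, 3.121, -0.001]
ft_force: [0.2, -0.1, -1.4]
gripper_width: 0.0568
grip_force: 64.0
```

```bash
python3 go.py 417 295.5 180 77.3
```

```text
t 25.05 at [417.1 295.7 180.8] psi 77.3 w 56.8 f 64.0 [ 0.2 -0.1 -1.4]
[417.  295.5 180.   77.3] -> [ 0.002 -0.008  0.028 -0.008  0.012  0.001]
```

Request:
drive_tool:
  plan:
    - [[30,0,0,0.02,0,0,0],[30,0,0,0.04,0,0,0],[30,0,0,0.04,0,0,0],[30,0,0,0.04,0,0,0],[57,0,0,0.04,0,0,0],[60,0,0,0.04,0,0,0],[64,0,0,0.04,0,0,0],[70,0,0,0.04,0,0,0]]

```text
time_s: 25.72
ee_pos: [0.4171, 0.2957, 0.1797]
tool_rot: [0.347, 3.121, -0.001]
ft_force: [-0.5, -0.3, -0.6]
gripper_width: 0.0699
grip_force: 0.0
```

Request:
drive_tool:
  plan:
    - [[78,0,0,0,0,0,0],[85,0,0,0,0,0,0],[85,0,0,-0.1,0,0,0],[85,0,0,-0.5,0,0,0],[85,0,0,-1.2,0,0,0],[85,0,0,-2.0,0,0,0],[85,0,0,-2.8,0,0,0],[85,0,0,-3,0,0,0]]

```text
time_s: 26.38
ee_pos: [0.4174, 0.2961, 0.2741]
tool_rot: [0.346, 3.117, 0.004]
ft_force: [-0.0, -0.0, 0.9]
gripper_width: 0.0849
grip_force: 0.0
```

Request:
drive_tool:
  plan:
    - [[85,0,-0.6,-0.5,0,0,0],[85,0,-1.6,-1,0,0,0],[85,0,-2.6,-1.5,0,0,0],[85,0,-3.6,-2,0,0,0],[85,0,-4.6,-2,0,0,0],[85,0,-5,-2,0,0,0],[85,0,-5,-2,0,0,0],[85,0,-5,-2,0,0,0]]

```text
time_s: 27.05
ee_pos: [0.384, 0.1494, 0.3303]
tool_rot: [0.349, 3.12, -0.001]
ft_force: [-0.4, 0.7, -0.7]
gripper_width: 0.085
grip_force: 0.0
```

```bash
python3 - <<'E'
from h import *
T=bot.snapshot("scene"); S=bot.snapshot("side")
cv2.imwrite("pics/fin.png",cv2.resize(np.vstack([T["img"][130:400,80:560],S["img"][90:470,100:580]]),None,fx=.92,fy=.92))
print(bot.read_state()["gripper_width"])
E
```

```text
0.08485307154439668
```

View pics/fin.png

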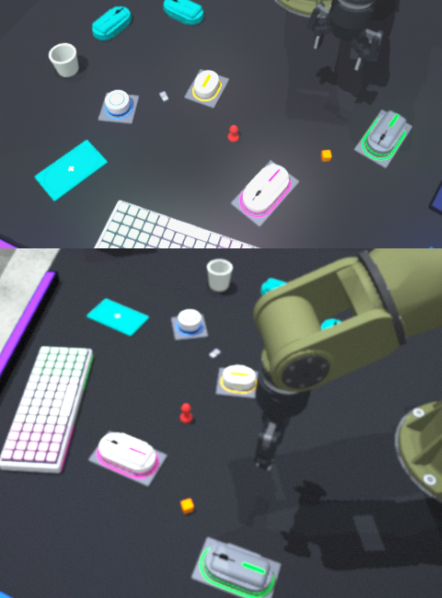

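All four things stand on their pads, and the figurine and cup have not moved. One numeric check on the grey mouse and the dial remains, then I'll hand in.

```bash
python3 - <<'E'
from h import *
T=bot.snapshot("scene"); S=bot.snapshot("side"); ok=True
def strip(s,h,z,near,r=22):
    m=cv2.inRange(cv2.cvtColor(s["img"],cv2.COLOR_BGR2HSV),(h[0],90,110),(h[1],255,255))
    q=np.argwhere(m)[:,::-1]; w=cast(s,q,z)*1000; w=w[np.hypot(*(w-near).T)<r].astype(np.float32)
    v=cv2.fitLine(w,cv2.DIST_L2,0,.01,.01).ravel(); return np.array(cv2.minAreaRect(w)[0]),np.degrees(np.arctan2(v[1],v[0]))
u=np.array([np.cos(np.radians(-12.7)),np.sin(np.radians(-12.7))]); pad=np.array([417,295.5])
for s in(T,S):
    c,a=strip(s,(45,75),.041,pad-26.4*u); e=c+26.4*u-pad; d,_=strip(s,(85,125),.036,np.array([587,-273]),21)
    print("grey err",e.round(1),"ang",round(float(a),1),"dial",(d-[587,-273]).round(1)); ok&=bool(np.hypot(*e)<8)
print(ok)
if ok: print(bot.close_job())
E
```

```text
grey err [-0.5 -0.2] ang -12.8 dial [7.  3.4]Traceback (most recent call last):
  File "<stdin>", line 9, in <module>
  File "<stdin>", line 6, in strip
cv2.error: OpenCV(4.12.0) /io/opencv/modules/imgproc/src/linefit.cpp:50: error: (-215:Assertion failed) count > 0 in function 'fitLine2D_wods'
```

```bash
python3 - <<'E'
from h import *
T=bot.snapshot("scene"); S=bot.snapshot("side")
for n,s in(("scene",T),("side",S)):
    K=s["K"]; Rm=R.from_rotvec(s["attitude"]).as_matrix()
    pc=Rm.T@(np.array([.587,-.273,.036])-s["position"]); p=(K@pc/pc[2])[:2]
    m=(s["img"].min(2)>150).astype(np.uint8); _,l,st,c=cv2.connectedComponentsWithStats(m)
    k=1+np.argmin(np.hypot(*(c[1:]-p).T)+1e3*(st[1:,4]<100)); 
    cs,_=cv2.findContours((l==k).astype(np.uint8),cv2.RETR_EXTERNAL,cv2.CHAIN_APPROX_NONE)
    for z in(.036,.021): print(n,p.round(),st[k],z,np.round(cv2.minEnclosingCircle((cast(s,cs[0].reshape(-1,2),z)*1000).astype(np.float32))[0],1))
E
```

```text
scene [207. 238.] [188 228  42  35 753] 0.036 [ 604.  -258.5]
scene [207. 238.] [188 228  42  35 753] 0.021 [ 595.8 -266.1]
side [305. 164.] [287 156  35  32 585] 0.036 [ 591.8 -249.5]
side [305. 164.] [287 156  35  32 585] 0.021 [ 594.8 -265.6]
```

```bash
python3 - <<'E'
from h import *
o=[]
for n,p,q in(("scene",(209,240),(212,227)),("side",(305,168),(305,160))):
    s=bot.snapshot(n); o.append(cv2.resize(s["img"][p[1]-35:p[1]+35,p[0]-35:p[0]+35],None,fx=5.6,fy=5.6,interpolation=cv2.INTER_NEAREST))
cv2.imwrite("pics/dial.png",np.hstack(o))
E
```

```text
(no output)
```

View pics/dial.png

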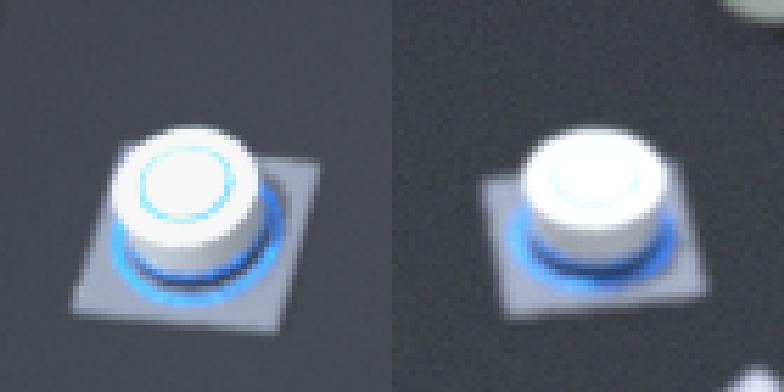

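The dial's ring centre is at (207.4,237.9) in the scene view and (306,165) in the side view. The pad centre predicts (207,238) and (305,164), so the dial is centred. Handing in.

```bash
python3 -c "
from workcell import bot
print(bot.close_job())"
```

```text
the job is handed in; nothing more can be done
None
```

I put both mice, the dial and the earbud case on their matching pads, each within about 2 mm of centre by the camera checks, left the figurine and cup where they stood, and handed the job in (no verdict came back).

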